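# Hold a tablet-holder clamp on the shelf edge for fastening

## Robot

A 6-joint arm with a two-finger parallel gripper is mounted at the origin on the work surface. World frame = base frame: x ahead of the robot, y to its left, z up, the work surface at z = 0. Lengths are in m, angles in rad, forces in N, time in s.
With the tool pointing down it reaches from about 0.275 to 0.775 m from the base axis. Payload 14.6 kg.
Tool frame: the origin (TCP) lies midway between the tips of the shut fingers; the grasp point (between the pads) lies 19 mm behind it; z points along the fingers, y is the direction in which the jaws open and shut (so a half turn about z gives the same grasp; the last joint's range is limited). The gripper opens to 85 mm and grips with 20 to 120 N. Pads are 22 mm wide; open, the fingers measure 114 mm over their backs; the gripper's body (76 mm by 85 mm) begins 54 mm behind the grasp point. The pads swing forward as they close: fully open they stand 13 mm farther back than shut.
Start: joints at [-1.427, 0.263, -0.048, 1.259, 0, 1.415], TCP at [0.155, -0.502, 0.231] pointing down, gripper open.
Joint ranges: [-2.65, 2.65], [-0.89, 1.7], [-1.18, 1.37], [-2.13, 2.11], [-1.35, 1.29], [-3.14, 3.14]. Speed limits (rad/s): [1.89, 1.89, 2.57, 2.79, 3.14, 3.14].

## Interface

Orientations are given as a unit quaternion [w, x, y, z].
In Python, from plant import robot, vision, ticket gives the robot as it stands. The module is installed in compiled form; this text tells all that it offers.
- The arm moves only by the tool apply_moves, never from a script. Its argument "series" is a list of rows, each a list of 3 entries, a list of its own where there are three numbers: the opening, from 0 (shut) to 1 (fully open), then the shift along the tool's x, y, z in mm, then the turn, a rotation vector about the tool's x, y, z in degrees. In form: [[jaw, [x, y, z], [ax, ay, az]], ...]. A call has 1 to 12 rows; each row shifts and turns the pose as measured when the row begins, along the tool's axes as they then stand; what a row does not reach is not made up. A row lasts 1/8 s, in which the tool goes at most 62.5 mm and 10.7 degrees, less where a joint would pass 70% of its speed; a pose out of reach is approached as far as the arm can. A call is refused whole if a number of a shift passes 62.5 or a number of a turn 10.7, either way. A call with a gripper value outside its range is refused whole. The fingers move at their own pace and stop on an object; "newtons" is the grip in N (left out, the last holds). Time passes only in rows, so rows that do not move let the fingers close. It gives the time, the measured TCP pose, the force and the opening at its end, in the units of the state.
- robot.observe(): the state, without advancing time (a new reading comes with each control period).
- vision.get_image(name): name is "scene" or "side" or "wrist"; returns the picture (384x512x3 uint8, blue, green, red); there is no depth.
- vision.camera_params(name): a dict with "K" (3x3 intrinsics, pixels), "extrinsics" (4x4, takes a point from world to camera coordinates); the wrist camera has in their place "hand_eye" (4x4, takes a point from camera to tool coordinates, whose origin is the TCP and whose axes are the flange's). Camera axes: x right, y up, looking along -z (the intrinsics and any distortion apply to the point x, -y, -z); pixel columns grow to the right and rows downward; lengths in m; the calibration is good to about 2 mm. A picture is of the moment at which its call begins: read the wrist's pose just before it. camera_params takes no time and is no camera call.
- ticket.hand_in(): hands the job in, once; it reports no verdict.
The state is a dict: "time": time; "joints": joint angles; "qvel": joint speeds; "joint_torque": joint torques, N m; "eef_pos": TCP position; "tcp_rot": TCP orientation; "wrist_force": force on the tool from outside, world axes, zero at the start; "torque": the same for the moment, N m; "finger_gap": opening from 0.0 (shut) to 1.0 (fully open).
Only numpy, scipy, OpenCV 4.12 (cv2) and the standard library are available. Lean on these libraries where they do the work, as an engineer would, in place of code of your own. Each camera call takes 0.05 s, during which the arm holds its last target.

## Task

Swing both big carton flaps open, folding each back past upright, and lift out the white clamp foot of the tablet holder. Fit it upright over the middle of the shelf's black-trimmed free end, upper jaw down on the shelf top and square to the edge, then press its throat steadily against the edge with about 10 N, without ramming it. Finish while still gripping and pressing it there, so that I can tighten its screw, and leave the other things on the counter where they are.

Things in the scene. Friction and masses are not known exactly. Their poses are not given: they have to be found in the camera images.
- carton: Open-topped cardboard carton fixed to the counter, outside 150 x 150 mm, rim 156 mm above the counter, walls 4 mm. Origin: centre of its underside; z up; x from the near flap to the far flap. Its small side flaps (+y and -y) already hang outside, reaching 22 mm out. A cardboard insert inside holds the clamp upright; nothing else is in it.
- flap_near (a joint): Hinge of the big flap on the carton's -x side, rad: 0 = closed flat, 1.57 = upright, stop at 2.5 (folded back outside). The flap is 60 mm from hinge to free edge (closed, the two leave a 30 mm gap between them), 148 mm wide along the hinge, 3 mm thick. It starts ajar (0.8 to 1.15). The stiff crease stays where it is left; about 1 N at mid-flap swings it.
- flap_far (a joint): The same for the big flap on the carton's +x side: it opens upward and away to the carton's +x.
- flap_near_hinge (a point): Middle of the near flap's hinge line, on the carton's -x rim, 156 mm above the counter; axes as the carton's, hinge line along y.
- flap_far_hinge (a point): Middle of the far flap's hinge line, on the carton's +x rim, 156 mm above the counter; axes as the carton's, hinge line along y.
- flap_near_edge (a point): Middle of the near flap's free edge.
- flap_far_edge (a point): Middle of the far flap's free edge.
- clamp: White plastic C-shaped screw clamp, 0.3 kg, 80 x 48 x 138 mm, upright in the middle of the carton, jaws opening towards the shelf (roughly the carton's +y). Origin: on the vertical axis of its socket, level with its lowest point (foot of the screw knob, at x = 10 to 34 mm). x = the way the jaws open, z = up. The spine joining the jaws lies at x = -30 to -12 mm.
- clamp_throat (a point): Where the throat (inner face of the spine) meets the upper jaw's underside, at x = -12, y = 0, z = 74 mm of the clamp; axes as the clamp's. The lower jaw (z = 18 to 30 mm, to x = 48) carries a black screw pad (x = 9 to 35, up to z = 38 mm), so 36 mm are free below the upper jaw.
- clamp_tip (a point): Tip of the upper jaw's underside, at x = 50, y = 0, z = 74 mm of the clamp. The upper jaw is 14 mm thick (z = 74 to 88 mm).
- clamp_socket (a point): Centre of the top of the clamp's socket, the part to grip, at x = 0, y = 0, z = 138 mm of the clamp: a square white post 32 x 32 mm, sides along the clamp's x and y, rising 50 mm from the upper jaw; in the carton its top is about 10 mm below the rim. Axes as the clamp's.
- shelf: Wooden shelf on dark steel legs, fixed to the counter: 420 x 200 mm, board 22 mm thick, top 210 mm above the counter; its free end faces the carton. Origin: on the counter under the middle of that end; x = from the end along the shelf (the way to press), y = along the edge, z = up. Legs from 111 mm in, at y = +-80 mm; tubs from 148 mm in, to 295 mm above the counter; low rail along its +y side.
- edge: Black rubber trim on the shelf's free end, 200 mm long, the stiff face to press against (under 1 mm of give); it ends 2 mm below the shelf top. Its body frame is the shelf's. If the clamp's weight drags on the shelf top, rubbing of a few newtons adds to the push that the wrist feels before the throat touches.
- edge_mid (a point): Middle of the free end: on the outer face of the trim, at the height of the shelf top; axes as the shelf's (x into the shelf, along its length). With the clamp pressed home, clamp_throat lies here.
- mug: White mug, 80 mm across with a handle, 90 mm tall; origin under its centre. Leave alone.
- jar: Glass jar with brass lid, 72 mm across, 100 mm tall; origin under its centre. Leave alone.
- tumbler: Steel tumbler, 76 mm across, 95 mm tall; origin under its centre. Leave alone.
- bottle: Amber bottle, 68 mm across, 200 mm tall; origin under its centre. Leave alone.
Not all that is in view belongs to the job. What is shaped like the clamp but red is not meant.

How it is judged:
On the way, in this order (a step that is already met when the one before it is completed fails the run):
1. both big flaps are folded back past upright (value of joint each of flap_near, flap_far above 1.7 rad), for 0.2 s.
2. the gripped clamp is lifted clear of the carton, its lowest point above the rim (height (world z) of clamp above 0.158 m and contact force between the fingers and clamp above 1 N), for 0.1 s.
At the end, for the whole second after the job is handed in: Clamp gripped and at rest, upper jaw within 5 mm of the shelf top, throat against the trim (gap under 4 mm) within 30 mm of the middle of the end, upright and square within 0.1 rad, pressing the trim with 4 to 18 N; both big flaps open past 1.7 rad (all of step 1 and contact force between clamp and edge between 4 and 18 N and contact force between the fingers and clamp above 2 N and x of clamp_throat in the frame of edge_mid above -0.004 m and y of clamp_throat in the frame of edge_mid between -0.03 and 0.03 m and z of clamp_throat in the frame of edge_mid between -0.004 and 0.005 m and x of clamp_tip in the frame of edge_mid above 0.05 m and angle between the x axis of clamp and the x axis of shelf, either way round below 0.1 rad and angle between clamp's own z axis and vertical below 0.1 rad and linear speed of clamp below 0.01 m/s); the arm keeps its last pose, push and grip.
It fails at once if the clamp rams the shelf (over 50 N) (contact force between clamp and shelf above 50 N).
It fails at once if a bystander is moved more than 25 mm (distance of any of mug, jar, tumbler, bottle from where it was at the start of the episode above 0.025 m).
It also fails if it takes over 67 s, if anything falls off the work surface, if the arm or the gripper's body presses on something with over 40 N, if the wrist force passes 120 N, or if a joint passes its speed limit or range.

## Working session

There is one attempt and no reset: what is moved stays moved. The work goes in short steps, Python scripts to look and compute and a tool call to move; the robot and the scene stay as the last step left them, time stands still between calls to the robot, and variables do not carry over. Pictures are saved under pics/ and viewed, and the job is handed in when it is done.

Besides the shell and the picture viewer there is one more tool, called in YAML: its name, and indented under it one key for each argument. apply_moves: Moves the arm, as the interface text tells. Its arguments: {"type":"object","properties":{"series":{"type":"array"},"newtons":{"type":"number"}},"required":["series"]}

```bash
mkdir -p pics; ls; python3 - <<'E'
from plant import robot, vision, ticket
import cv2, numpy as np
np.set_printoptions(precision=4,suppress=True)
print(robot.observe())
for n in ["scene","side","wrist"]:
    p=vision.camera_params(n); print(n,p)
    im=vision.get_image(n); cv2.imwrite(f"pics/{n}0.png",im)
print(robot.observe()["time"])
E
```

```text
pics
{'time': 0.0, 'joints': array([-1.4273,  0.2635, -0.0489,  1.2594,  0.    ,  1.4155]), 'qvel': array([-0.0017, -0.0018,  0.0001, -0.0009, -0.002 ,  0.0006]), 'joint_torque': array([ -0.0031, -63.763 ,  38.4572,   0.0137,  -0.0002,   0.    ]), 'eef_pos': array([ 0.1545, -0.5015,  0.2308]), 'tcp_rot': array([-0.0005,  0.9889,  0.1489,  0.    ]), 'wrist_force': array([-0.5716, -0.0239, -1.1138]), 'torque': array([-0.0162, -0.0205,  0.017 ]), 'finger_gap': 1.002147130431219}
scene {'K': array([[488.8666,   0.    , 253.4858],
       [  0.    , 488.8666, 191.637 ],
       [  0.    ,   0.    ,   1.    ]]), 'extrinsics': array([[-0.3547,  0.9348,  0.0187,  0.3478],
       [-0.676 , -0.2702,  0.6856,  0.2802],
       [ 0.6459,  0.2305,  0.7278, -1.7536],
       [ 0.    ,  0.    ,  0.    ,  1.    ]])}
side {'K': array([[376.9223,   0.    , 257.6462],
       [  0.    , 376.9223, 194.7405],
       [  0.    ,   0.    ,   1.    ]]), 'extrinsics': array([[ 0.936 , -0.3517,  0.0125, -0.6053],
       [ 0.2673,  0.7335,  0.6249, -0.1433],
       [-0.229 , -0.5816,  0.7806, -0.9782],
       [ 0.    ,  0.    ,  0.    ,  1.    ]])}
wrist {'K': array([[314.9061,   0.    , 255.2457],
       [  0.    , 314.9061, 191.6208],
       [  0.    ,   0.    ,   1.    ]]), 'hand_eye': array([[-0.0002,  0.9503,  0.3112,  0.0804],
       [ 1.    ,  0.0004, -0.0005, -0.0002],
       [-0.0006,  0.3112, -0.9503, -0.1424],
       [ 0.    ,  0.    ,  0.    ,  1.    ]])}
0.15
```

View pics/scene0.png

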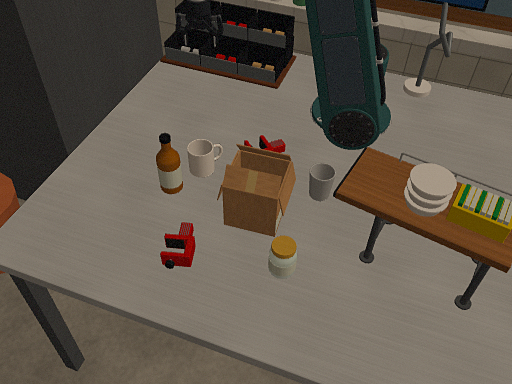

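View pics/side0.png

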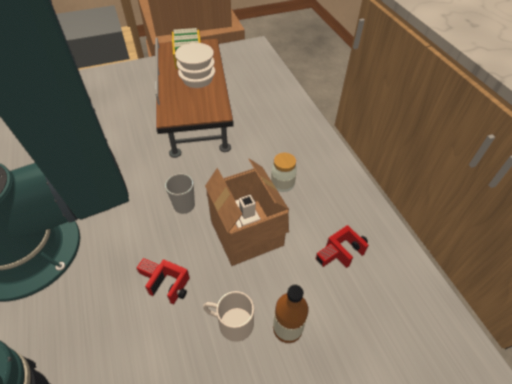

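View pics/wrist0.png

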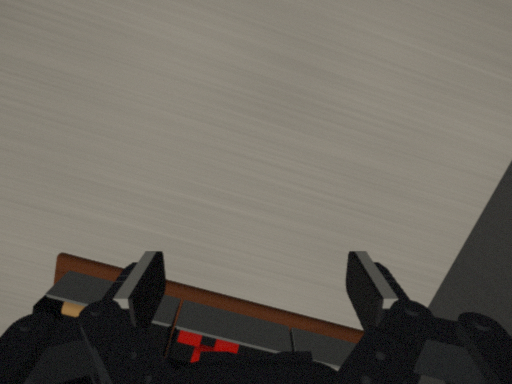

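The scene view shows the carton at (258,190), the shelf end at about (365,175), the mug (202,158), tumbler (321,182), jar (283,257) and bottle (170,165). In the side view the white socket is inside the carton at (248,203). The candidates are the white socket (248,203), a red clamp (165,278), a second red clamp (343,245), and the white mug (235,315). I choose the white one in the carton and will check it in a close crop.

```bash
python3 - <<'E'
import cv2
a=cv2.imread("pics/side0.png")[140:280,180:320]; cv2.imwrite("pics/side0c.png",cv2.resize(a,None,fx=4.2,fy=4.2,interpolation=cv2.INTER_CUBIC))
a=cv2.imread("pics/scene0.png")[135:245,205:345]; cv2.imwrite("pics/scene0c.png",cv2.resize(a,None,fx=5,fy=5,interpolation=cv2.INTER_CUBIC))
a=cv2.imread("pics/side0.png")[30:170,140:260]; cv2.imwrite("pics/side0s.png",cv2.resize(a,None,fx=4,fy=4,interpolation=cv2.INTER_CUBIC))
a=cv2.imread("pics/scene0.png")[140:310,330:512]; cv2.imwrite("pics/scene0s.png",cv2.resize(a,None,fx=3.5,fy=3.5,interpolation=cv2.INTER_CUBIC))
E
```

```text
(no output)
```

View pics/side0c.png

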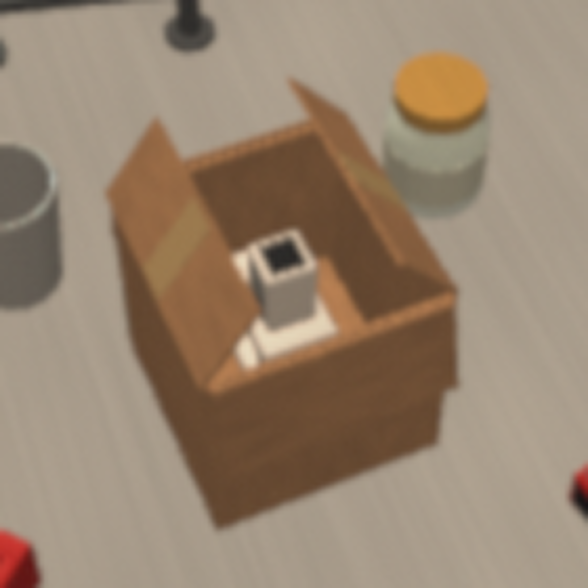

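View pics/scene0c.png

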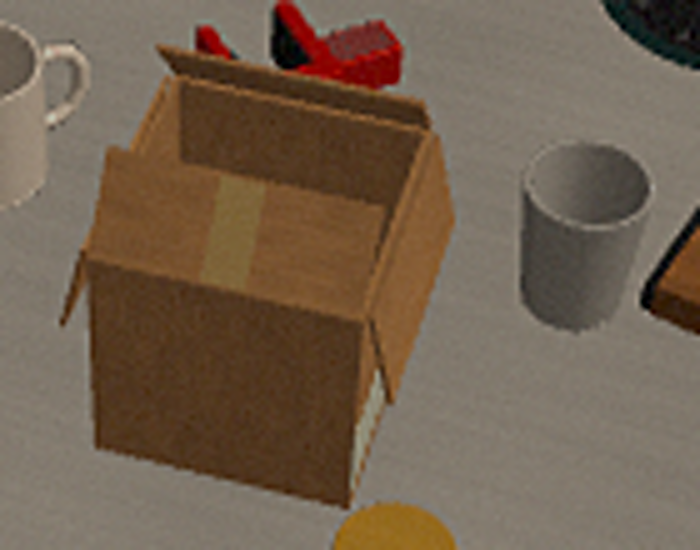

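View pics/side0s.png

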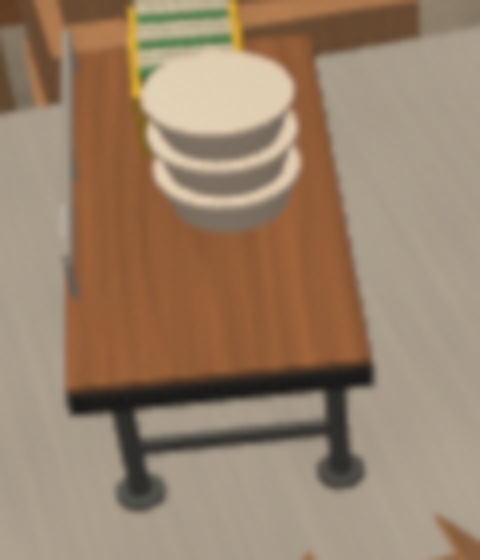

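View pics/scene0s.png

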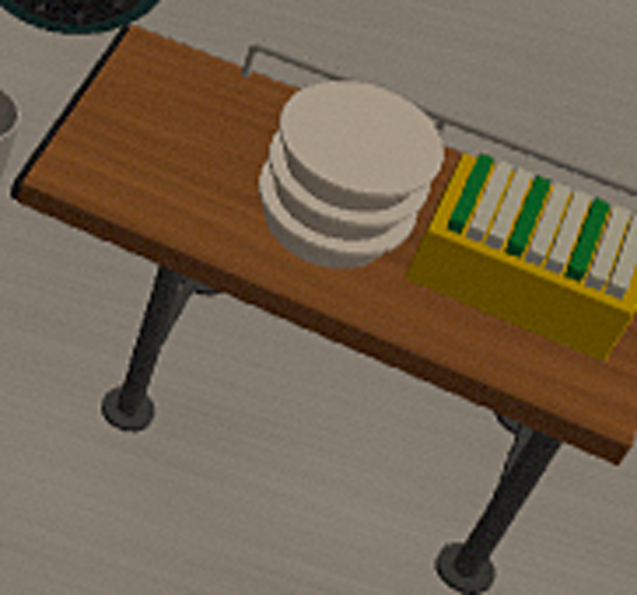

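```bash
cat > h.py <<'E'
import numpy as np, cv2
from scipy.spatial.transform import Rotation as R
from scipy.optimize import least_squares
from plant import robot, vision, ticket
np.set_printoptions(precision=4,suppress=True)
def projE(p,K,E):
    p=np.atleast_2d(p); c=p@E[:3,:3].T+E[:3,3]
    q=np.c_[c[:,0],-c[:,1],-c[:,2]]@K.T
    return q[:,:2]/q[:,2:]
def proj(n,p):
    c=vision.camera_params(n); return projE(p,c["K"],c["extrinsics"])
def tcp(o):
    T=np.eye(4); q=o["tcp_rot"]; T[:3,:3]=R.from_quat([q[1],q[2],q[3],q[0]]).as_matrix(); T[:3,3]=o["eef_pos"]; return T
def wristE(o):
    return np.linalg.inv(tcp(o)@vision.camera_params("wrist")["hand_eye"])
def Kw(): return vision.camera_params("wrist")["K"]
def rz(a): return R.from_euler("z",a).as_matrix()
E
cat > fit1.py <<'E'
from h import *
S=lambda x,y:(x/4.2+180-.38,y/4.2+140-.38)
C=lambda x,y:(x/5+205-.4,y/5+135-.4)
h=.075;Z=.156
obs=[("side",(-h,-h,0),S(220,527)),("side",(h,-h,0),S(437,443)),("side",(-h,-h,Z),S(210,388)),("side",(h,-h,Z),S(455,293)),("side",(-h,h,Z),S(113,215)),
("scene",(h,-h,0),C(97,447)),("scene",(h,h,0),C(348,507)),("scene",(h,-h,Z),C(90,255)),("scene",(h,h,Z),C(365,320)),("scene",(-h,-h,Z),C(178,80)),("scene",(-h,h,Z),C(437,135))]
w=.074
fl=[("scene","f",-w,C(108,150)),("scene","f",w,C(385,207)),("scene","n",-w,C(160,47)),("scene","n",w,C(425,100)),
("side","n",w,S(155,120)),("side","f",w,S(292,80)),("side","f",-w,S(402,264))]
P={n:vision.camera_params(n) for n in("scene","side")}
def pj(n,p): return projE(p,P[n]["K"],P[n]["extrinsics"])[0]
def res(v,full=False):
    x,y,a,an,af=v; A=rz(a);t=np.array([x,y,0]); r=[]
    for n,p,u in obs: r.append(pj(n,A@np.array(p)+t)-u)
    for n,k,yy,u in fl:
        p=(-h+.06*np.cos(an),yy,Z+.06*np.sin(an)) if k=="n" else (h-.06*np.cos(af),yy,Z+.06*np.sin(af))
        r.append(pj(n,A@np.array(p)+t)-u)
    return np.array(r) if full else np.ravel(r)
s=least_squares(res,[.6,-.1,0,1,1],loss="soft_l1")
print(s.x); print(res(s.x,True))
# shelf
S2=lambda x,y:(x/4+140-.37,y/4+30-.37); C2=lambda x,y:(x/3.5+330-.36,y/3.5+140-.36)
t=0.004
so=[("side",(t,.1,.21),S2(70,394)),("side",(t,-.1,.21),S2(370,366)),("scene",(t,.1,.21),C2(131,26)),("scene",(t,-.1,.21),C2(22,186)),("side",(.42,-.1,.21),S2(311,36)),("scene",(.42,-.1,.21),C2(634,436))]
def rs(v,full=False):
    A=rz(v[2]);tt=np.array([v[0],v[1],0]); r=[pj(n,A@np.array(p)+tt)-u for n,p,u in so]
    return np.array(r) if full else np.ravel(r)
q=least_squares(rs,[.5,.2,1.57],loss="soft_l1"); print(q.x);print(rs(q.x,True))
E
python3 fit1.py
```

```text
[ 0.5594 -0.1503  0.0724  0.9995  0.9208]
[[-0.1893  1.1274]
 [ 0.6951  0.0944]
 [-0.694   0.6275]
 [ 0.9693  0.8444]
 [-0.6988 -5.4787]
 [-0.176   0.2776]
 [ 0.5442  0.7981]
 [-0.2967  0.6547]
 [ 0.2148  0.4765]
 [-0.4101 -0.9132]
 [-0.4212 -0.7783]
 [ 0.5583 -0.6688]
 [ 0.4946  0.2017]
 [-0.1537 -0.5729]
 [ 0.1694  0.1755]
 [ 0.4331 -0.6772]
 [-0.6341 -0.4655]
 [ 0.4276 -0.0028]]
[0.5019 0.0803 1.3859]
[[-0.9754 -0.1882]
 [ 1.4118 -1.3257]
 [-0.5637 -1.1501]
 [-0.7352 -1.1867]
 [-0.7544 -0.4172]
 [ 0.295   2.6213]]
```

apply_moves:
  series:
    - [0,[0,0,-45],[0,0,0]]
    - [0,[49,-22,0],[0,0,0]]
    - [0,[49,-22,0],[0,0,0]]
    - [0,[49,-22,0],[0,0,0]]
    - [0,[49,-22,0],[0,0,0]]
    - [0,[49,-22,0],[0,0,0]]
    - [0,[49,-22,0],[0,0,0]]
    - [0,[49,-22,0],[0,0,0]]
    - [0,[49,-22,0],[0,0,0]]
    - [0,[0,0,0],[0,0,6.5]]
    - [0,[0,0,0],[0,0,6.5]]
  newtons: 40

```text
time: 1.52
eef_pos: [0.4873, -0.2082, 0.2755]
tcp_rot: [-0.002, 0.999, 0.033, -0.001]
wrist_force: [-0.1, 0.0, 0.3]
finger_gap: -0.0
```

```bash
cat > st.py <<'E'
from h import *
def st(car=(.5594,-.1503,.0724),sh=(.5019,.0803,1.3859)):
    o=robot.observe(); T=tcp(o)
    print("t",round(o["time"],2),"tcp",o["eef_pos"],"toolx yaw",np.degrees(np.arctan2(T[1,0],T[0,0])).round(2),"z",T[:3,2],"F",o["wrist_force"],"gap",round(o["finger_gap"],3),"j",o["joints"])
    for n,v in(("carton",car),("shelf",sh)):
        print(n,(rz(v[2]).T@(o["eef_pos"]-[v[0],v[1],0]))*1000)
    return o
if __name__=="__main__": st()
E
python3 - <<'E'
from st import *
o=st(); im=vision.get_image("wrist"); cv2.imwrite("pics/w1.png",im); im=vision.get_image("side"); cv2.imwrite("pics/s1.png",im)
import pickle; pickle.dump(o,open("w1.pkl","wb"))
E
```

```text
t 1.52 tcp [ 0.4873 -0.2082  0.2755] toolx yaw 3.73 z [-0.0014  0.004  -1.    ] F [-0.1135  0.0391  0.3241] gap -0.0 j [-0.559   0.2651  0.0738  1.3828  0.0026  2.5175]
carton [-76.0754 -52.5365 275.4637]
shelf [-286.2642  -38.7122  275.4637]
```

View pics/w1.png

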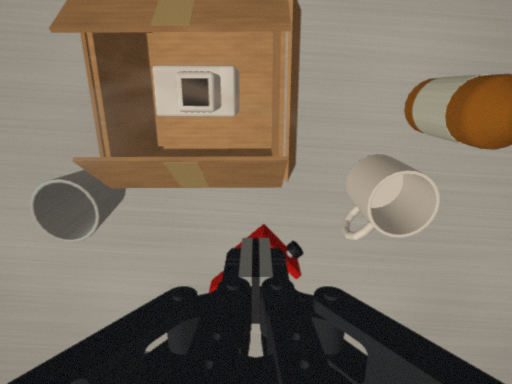

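```bash
python3 - <<'E'
from st import *
import pickle
o=pickle.load(open("w1.pkl","rb")); E=wristE(o);K=Kw()
im=cv2.imread("pics/w1.png")
A=rz(.0724);t=np.array([.5594,-.1503,0])
h=.075;Z=.156
def P(p): return projE(A@np.array(p)+t,K,E)[0]
g=im.copy()
for p in [(-h,-h,Z),(-h,h,Z),(h,-h,Z),(h,h,Z),(-h+.06*np.cos(1.),.074,Z+.06*np.sin(1.)),(-h+.06*np.cos(1.),-.074,Z+.06*np.sin(1.)),(h-.06*np.cos(.92),.074,Z+.06*np.sin(.92))]:
    u=P(p);print(u); cv2.circle(g,(int(round(u[0])),int(round(u[1]))),3,(0,255,0),1)
cv2.imwrite("pics/w1c.png",cv2.resize(g[0:200,40:310],None,fx=2.9,fy=2.9,interpolation=cv2.INTER_CUBIC))
cv2.imwrite("pics/w1k.png",cv2.resize(im[50:135,140:250],None,fx=7,fy=7,interpolation=cv2.INTER_CUBIC))
E
```

```text
[281.8667 184.2229]
[109.5203 185.2892]
[285.801  -15.4103]
[ 77.9413 -13.3765]
[ 71.1924 161.6737]
[286.9706 160.2455]
[48.5604 31.0726]
```

View pics/w1c.png

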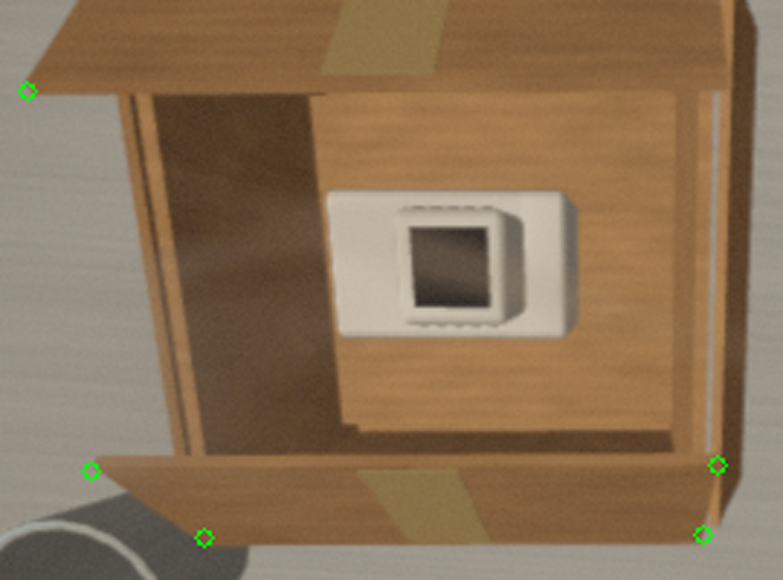

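View pics/w1k.png

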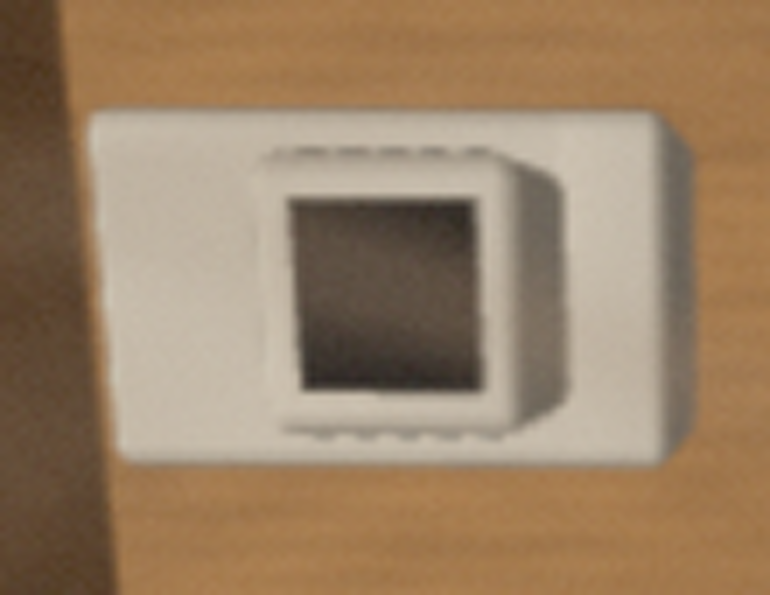

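```bash
cat > ray.py <<'E'
from h import *
def ray(u,E,K,z):
    d=np.linalg.inv(K)@np.array([u[0],u[1],1]); d=np.array([d[0],-d[1],-d[2]])
    Ei=np.linalg.inv(E); d=Ei[:3,:3]@d; c=Ei[:3,3]; return c+d*(z-c[2])/d[2]
E
python3 - <<'E'
from ray import *
import pickle
o=pickle.load(open("w1.pkl","rb")); E=wristE(o);K=Kw()
W=lambda x,y:(x/7+140-.43,y/7+50-.43)
hole=[ray(W(*p),E,K,.146) for p in [(290,200),(475,200),(482,390),(303,390)]]
print(np.mean(hole,0)); 
for i in range(4):
    d=hole[(i+1)%4]-hole[i]; print(np.linalg.norm(d),np.degrees(np.arctan2(d[1],d[0])))
jaw=[ray(W(*p),E,K,.096) for p in [(90,110),(655,110),(658,465),(122,465)]]
for i in range(4):
    d=jaw[(i+1)%4]-jaw[i]; print(np.linalg.norm(d),np.degrees(np.arctan2(d[1],d[0])))
print(np.array(jaw))
# scene bystanders base
P=vision.camera_params("scene")
for n,u in dict(bottle=(171,188),mug=(202,172),tumbler=(321,195),jar=(282,272)).items(): print(n,ray(u,P["extrinsics"],P["K"],0))
E
```

```text
[ 0.5614 -0.1529  0.146 ]
0.021493481326666113 -86.288716795479
0.021299429034922046 -176.75700390773466
0.021336902289637846 93.72700770489162
0.021304580613607474 3.664214774597376
0.07679902184376182 -86.29589050538037
0.047031673581728266 -177.01829386527317
0.07643215514836123 93.7334420573999
0.0470676078055728 3.428877714453894
[[ 0.5818 -0.1032  0.096 ]
 [ 0.5868 -0.1798  0.096 ]
 [ 0.5398 -0.1823  0.096 ]
 [ 0.5349 -0.106   0.096 ]]
bottle [ 0.5678 -0.4246  0.    ]
mug [ 0.4698 -0.3667  0.    ]
tumbler [0.4263 0.0079 0.    ]
jar [ 0.7323 -0.0141  0.    ]
```

apply_moves:
  series:
    - [0,[38,-26,0],[0,0,0]]
    - [0,[38,-26,0],[0,0,0]]
    - [0,[0,0,48],[0,0,0]]
    - [0,[0,0,46],[0,0,0]]
    - [0,[-20,0,0],[0,0,0]]
    - [0,[-20,0,0],[0,0,0]]
    - [0,[-20,0,0],[0,0,0]]
    - [0,[-20,0,0],[0,0,0]]
    - [0,[0,0,0],[0,0,0]]

```text
time: 2.75
eef_pos: [0.4796, -0.1582, 0.178]
tcp_rot: [-0.002, 0.999, 0.045, 0.0]
wrist_force: [0.0, -0.0, 0.2]
finger_gap: -0.005
```

```bash
python3 - <<'E'
from st import *
o=st(); im=vision.get_image("side"); cv2.imwrite("pics/s2.png",cv2.resize(im[120:300,160:330],None,fx=3.5,fy=3.3))
E
```

```text
t 2.75 tcp [ 0.4796 -0.1582  0.178 ] toolx yaw 5.18 z [ 0.      0.0038 -1.    ] F [ 0.0303 -0.0039  0.1555] gap -0.005 j [-0.482   0.253  -0.21    1.1095  0.0034  2.5691]
carton [-80.1983  -2.0853 178.0327]
shelf [-238.5229  -21.8868  178.0327]
```

View pics/s2.png

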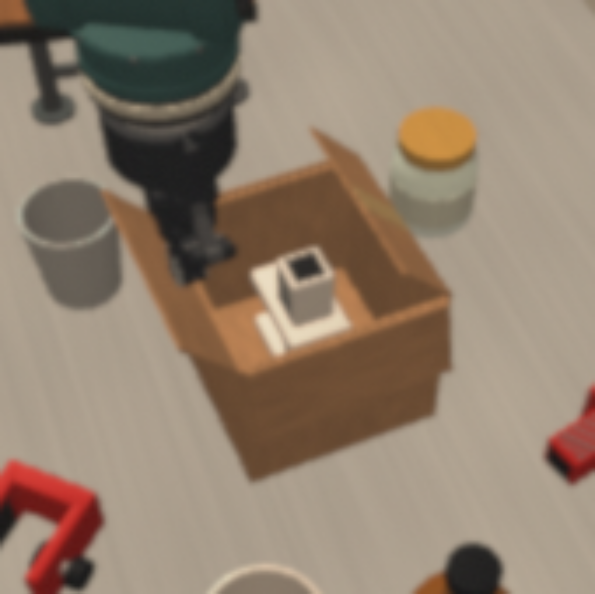

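apply_moves:
  series:
    - [0,[-8,0,0],[0,0,0]]
    - [0,[45,0,0],[0,0,0]]
    - [0,[45,0,0],[0,0,0]]
    - [0,[20,0,0],[0,0,-1]]
    - [0,[20,0,0],[0,0,0]]
    - [0,[20,0,0],[0,0,0]]
    - [0,[20,0,0],[0,0,0]]
    - [0,[10,0,0],[0,0,0]]
    - [0,[0,0,0],[0,0,0]]

```text
time: 3.92
eef_pos: [0.6535, -0.1409, 0.1761]
tcp_rot: [-0.001, 0.998, 0.057, -0.005]
wrist_force: [-8.2, -1.0, 11.6]
finger_gap: -0.003
```

```bash
python3 - <<'E'
from st import *
o=st(); im=vision.get_image("side"); cv2.imwrite("pics/s3.png",cv2.resize(im[120:300,160:330],None,fx=3.5,fy=3.3))
E
```

```text
t 3.92 tcp [ 0.6535 -0.1409  0.1761] toolx yaw 6.56 z [-0.0105  0.002  -0.9999] F [-8.2291 -1.0413 11.5693] gap -0.003 j [-0.3335  0.5408  0.2505  1.2911 -0.0016  2.6936]
carton [ 94.5408   2.5321 176.0867]
shelf [-189.5922 -189.6988  176.0867]
```

View pics/s3.png

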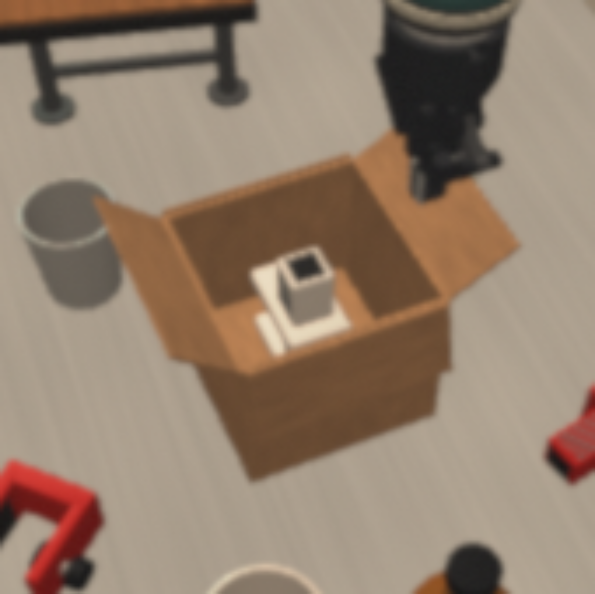

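apply_moves:
  series:
    - [0,[-4,0,-50],[0,0,0]]
    - [1,[-20,0,-50],[0,0,0]]
    - [1,[-35,0,0],[0,0,0]]
    - [1,[-35,1,0],[0,0,0]]
    - [1,[0,0,0],[0,0,-10.5]]
    - [1,[0,0,0],[0,0,-10.5]]
    - [1,[0,0,0],[0,0,-10.5]]
    - [1,[0,0,0],[0,0,-10.5]]
    - [1,[0,0,0],[0,0,-10.5]]
    - [1,[0,0,0],[0,0,-10.5]]
    - [1,[0,0,0],[0,0,-10.5]]
    - [1,[0,0,0],[0,0,-10.5]]

```text
time: 5.48
eef_pos: [0.5574, -0.1538, 0.28]
tcp_rot: [-0.004, 0.69, 0.724, -0.003]
wrist_force: [1.2, 0.0, 0.1]
finger_gap: 0.999
```

apply_moves:
  series:
    - [1,[0,0,0],[0,0,-10.5]]
    - [1,[0,0,0],[0,0,-10.5]]
    - [1,[0,0,0],[0,0,-10.5]]
    - [1,[0,0,0],[0,0,-10.5]]
    - [1,[0,0,0],[0,0,-10.5]]
    - [1,[0,0,0],[0,0,-10.5]]
    - [1,[0,0,0],[0,0,-10.5]]
    - [1,[0,0,0],[0,0,-10.5]]
    - [1,[0,0,0],[0,0,0]]

```text
time: 6.6
eef_pos: [0.5568, -0.154, 0.2795]
tcp_rot: [-0.006, 0.011, 1.0, 0.001]
wrist_force: [0.5, -0.4, -0.7]
finger_gap: 1.0
```

```bash
python3 - <<'E'
from st import *
import pickle
o=st(); im=vision.get_image("wrist"); cv2.imwrite("pics/w4.png",im); pickle.dump(o,open("w4.pkl","wb"))
E
```

```text
t 6.6 tcp [ 0.5568 -0.154   0.2795] toolx yaw 178.69 z [-0.0113  0.0018 -0.9999] F [ 0.4887 -0.4039 -0.7254] gap 1.0 j [-0.4095  0.3577  0.2214  1.4456 -0.0028 -0.3866]
carton [ -2.8811  -3.4914 279.5026]
shelf [-220.2081  -97.0167  279.5026]
```

View pics/w4.png

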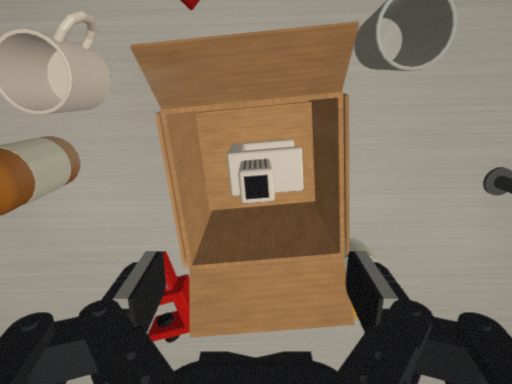

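```bash
cat > goto.py <<'E'
from st import *
def goal(pos,yawdeg,o=None):
    o=o or robot.observe(); T=tcp(o); a=np.radians(yawdeg)
    G=np.array([[np.cos(a),np.sin(a),0],[np.sin(a),-np.cos(a),0],[0,0,-1]])
    print("shift mm",T[:3,:3].T@(np.array(pos)-T[:3,3])*1000,"turn deg",np.degrees(R.from_matrix(T[:3,:3].T@G).as_rotvec()))
E
python3 - <<'E'
from goto import *
from ray import ray
import pickle
o=pickle.load(open("w4.pkl","rb")); E=wristE(o);K=Kw()
im=cv2.imread("pics/w4.png"); cv2.imwrite("pics/w4k.png",cv2.resize(im[130:215,215:315],None,fx=7,fy=7,interpolation=cv2.INTER_CUBIC))
goal([.5612,-.1529,.2795],183.65)
E
```

```text
shift mm [-4.407   1.1815 -0.0447] turn deg [ 0.1195 -0.6467 -5.1135]
```

View pics/w4k.png

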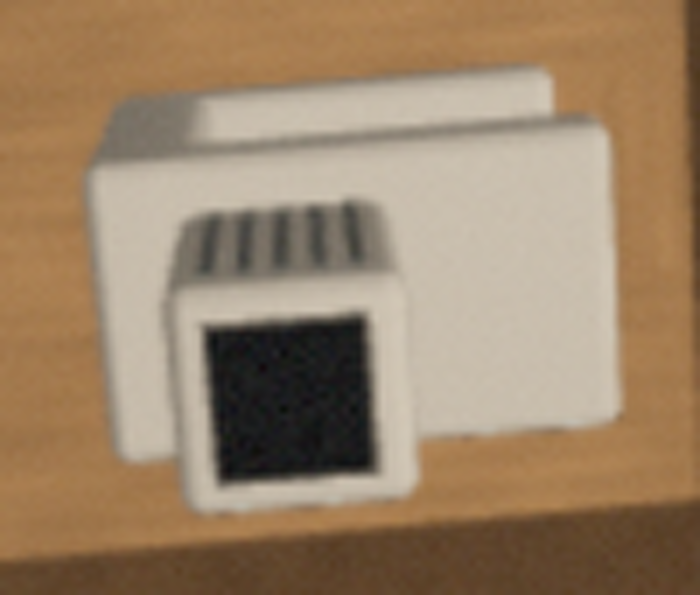

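```bash
python3 - <<'E'
from goto import *
from ray import ray
import pickle
o=pickle.load(open("w4.pkl","rb")); E=wristE(o);K=Kw()
W=lambda x,y:(x/7+215-.43,y/7+130-.43)
hole=np.array([ray(W(*p),E,K,.146) for p in [(205,327),(367,317),(378,472),(218,484)]]); print(hole.mean(0))
for i in range(4):
    d=hole[(i+1)%4]-hole[i]; print(np.linalg.norm(d),np.degrees(np.arctan2(d[1],d[0])))
E
```

```text
[ 0.5616 -0.1528  0.146 ]
0.02103534095484124 92.30556897259325
0.021231039657073875 3.2526496749668197
0.021263108077097873 -86.81849198606187
0.021553563624271656 -177.3604302689968
```

apply_moves:
  series:
    - [1,[-4.7,1.2,0],[0.1,-0.6,-4.9]]
    - [1,[0,0,45],[0,0,0]]
    - [1,[0,0,0],[0,0,0]]

```text
time: 7.02
eef_pos: [0.5616, -0.1529, 0.2339]
tcp_rot: [-0.0, -0.025, 1.0, 0.0]
wrist_force: [2.0, -0.1, 1.8]
finger_gap: 1.003
```

```bash
python3 - <<'E'
from goto import *
st(); goal([.5615,-.1529,.103],183.4)
E
```

```text
t 7.03 tcp [ 0.5616 -0.1529  0.2339] toolx yaw -177.13 z [-0.0002  0.0001 -1.    ] F [ 1.9812 -0.0819  1.752 ] gap 1.003 j [-0.4059  0.362   0.1056  1.3147 -0.     -0.4559]
carton [  1.9563  -2.7806 233.93  ]
shelf [-218.2897 -101.5139  233.93  ]
shift mm [  0.0272   0.025  130.93  ] turn deg [ 0.0042 -0.0102 -0.532 ]
```

apply_moves:
  series:
    - [1,[0,0,35],[0,0,-0.5]]
    - [1,[0,0,35],[0,0,0]]
    - [1,[0,0,30],[0,0,0]]
    - [1,[0,0,20],[0,0,0]]
    - [1,[0,0,9],[0,0,0]]
    - [1,[0,0,0],[0,0,0]]

```text
time: 7.78
eef_pos: [0.5673, -0.1556, 0.112]
tcp_rot: [0.005, -0.022, 1.0, -0.002]
wrist_force: [-0.1, -0.1, 0.1]
finger_gap: 1.003
```

```bash
python3 - <<'E'
from goto import *
st(); goal([.5615,-.1529,.103],183.4)
im=vision.get_image("wrist"); cv2.imwrite("pics/w5.png",im)
E
```

```text
t 7.78 tcp [ 0.5673 -0.1556  0.112 ] toolx yaw -177.44 z [ 0.0108 -0.0047 -0.9999] F [-0.0813 -0.072   0.0528] gap 1.003 j [-0.4061  0.4209 -0.1397  0.9985 -0.0001 -0.4508]
carton [  7.5426  -5.8469 111.9923]
shelf [-219.8335 -107.6967  111.9923]
shift mm [5.815  2.9909 8.9157] turn deg [-0.3024  0.6055 -0.8409]
```

View pics/w5.png

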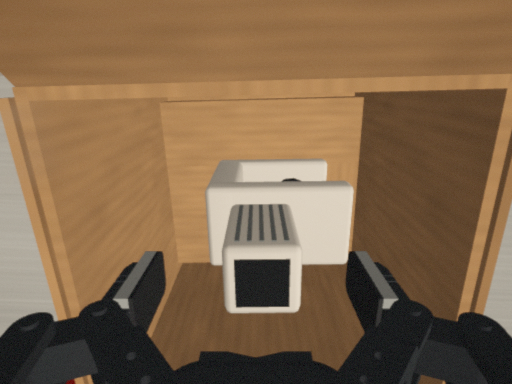

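apply_moves:
  series:
    - [1,[5.8,3.0,8],[-0.3,0.6,-0.5]]
    - [1,[0,0,0],[0,0,0]]

```text
time: 8.07
eef_pos: [0.562, -0.1531, 0.1054]
tcp_rot: [0.001, -0.027, 1.0, -0.0]
wrist_force: [0.7, 1.2, 0.3]
finger_gap: 1.002
```

```bash
python3 - <<'E'
from goto import *
st(); goal([.5615,-.1529,.103],183.4)
E
```

```text
t 8.07 tcp [ 0.562  -0.1531  0.1054] toolx yaw -176.93 z [ 0.0019 -0.0007 -1.    ] F [0.7369 1.2087 0.3024] gap 1.002 j [-0.4058  0.423  -0.1555  0.9902  0.0001 -0.4595]
carton [  2.4303  -2.9626 105.3629]
shelf [-218.3451 -102.0186  105.3629]
shift mm [0.5323 0.2096 2.3617] turn deg [-0.0467  0.1077 -0.326 ]
```

apply_moves:
  series:
    - [0,[0.5,0.2,1],[0,0.1,-0.3]]
    - [0,[0,0,0],[0,0,0]]
    - [0,[0,0,0],[0,0,0]]
    - [0,[0,0,0],[0,0,0]]
    - [0,[0,0,0],[0,0,0]]
    - [0,[0,0,0],[0,0,0]]
  newtons: 70

```text
time: 8.82
eef_pos: [0.5619, -0.1531, 0.105]
tcp_rot: [0.001, -0.029, 1.0, -0.001]
wrist_force: [0.1, -0.6, 0.5]
finger_gap: 0.369
```

```bash
python3 - <<'E'
from goto import *
st(); goal([.5615,-.1529,.103],183.4)
im=vision.get_image("wrist"); cv2.imwrite("pics/w6.png",im)
E
```

```text
t 8.82 tcp [ 0.5619 -0.1531  0.105 ] toolx yaw -176.62 z [ 0.0012 -0.0013 -1.    ] F [ 0.0961 -0.5751  0.547 ] gap 0.369 j [-0.4055  0.4234 -0.1558  0.99   -0.0007 -0.4645]
carton [  2.3234  -2.9912 105.0262]
shelf [-218.3999 -101.9225  105.0262]
shift mm [0.4224 0.2433 2.0254] turn deg [-0.0792  0.0623 -0.021 ]
```

View pics/w6.png

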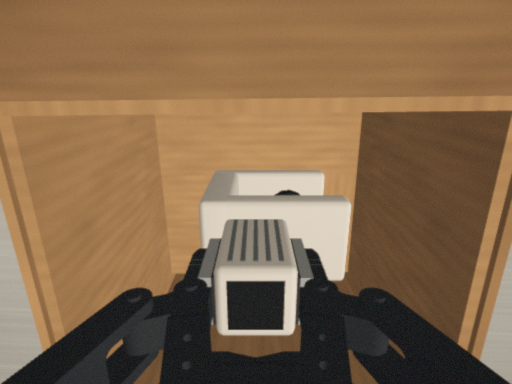

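apply_moves:
  series:
    - [0,[0,0,-10],[0,0,0]]
    - [0,[0,0,-15],[0,0,0]]
    - [0,[0,0,-20],[0,0,0]]
    - [0,[0,0,-25],[0,0,0]]
    - [0,[0,0,-25],[0,0,0]]
    - [0,[0,0,-25],[0,0,0]]
    - [0,[0,0,-25],[0,0,0]]
    - [0,[0,0,-25],[0,0,0]]
    - [0,[0,0,-20],[0,0,0]]
    - [0,[0,0,0],[0,0,0]]
    - [0,[0,0,0],[0,0,0]]

```text
time: 10.25
eef_pos: [0.5592, -0.1515, 0.3029]
tcp_rot: [-0.002, -0.03, 1.0, 0.001]
wrist_force: [-0.4, 0.4, -3.4]
finger_gap: 0.366
```

```bash
python3 - <<'E'
from goto import *
o=st()
im=vision.get_image("wrist"); cv2.imwrite("pics/w7.png",im)
im=vision.get_image("side"); cv2.imwrite("pics/s7.png",im)
im=vision.get_image("scene"); cv2.imwrite("pics/c7.png",im)
import pickle; pickle.dump(o,open("w7.pkl","wb"))
E
```

```text
t 10.25 tcp [ 0.5592 -0.1515  0.3029] toolx yaw -176.6 z [-0.0039  0.0011 -1.    ] F [-0.4166  0.4265 -3.4281] gap 0.366 j [-0.4049  0.3566  0.2825  1.5007 -0.0006 -0.4642]
carton [ -0.2376  -1.1791 302.9207]
shelf [-217.2991  -98.9848  302.9207]
```

View pics/w7.png

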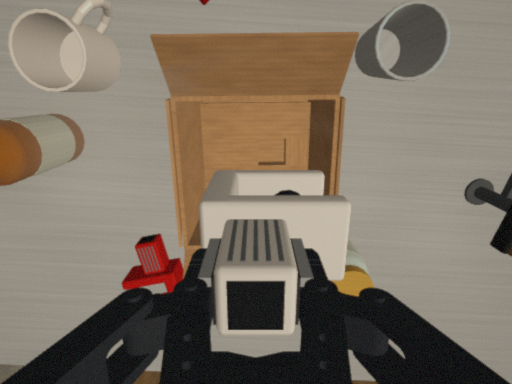

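View pics/s7.png

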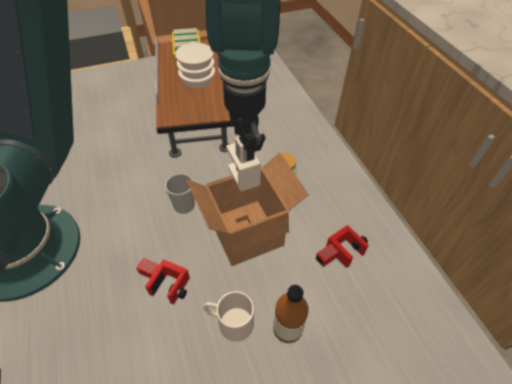

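View pics/c7.png

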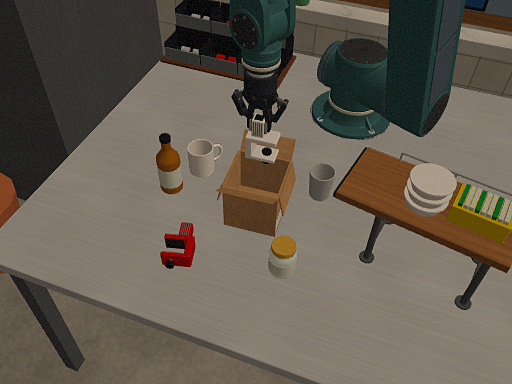

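```bash
python3 - <<'E'
import cv2
im=cv2.imread("pics/w7.png"); cv2.imwrite("pics/w7k.png",cv2.resize(im[160:340,190:360],None,fx=4,fy=3.3*4/4,interpolation=cv2.INTER_CUBIC))
E
```

```text
(no output)
```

View pics/w7k.png

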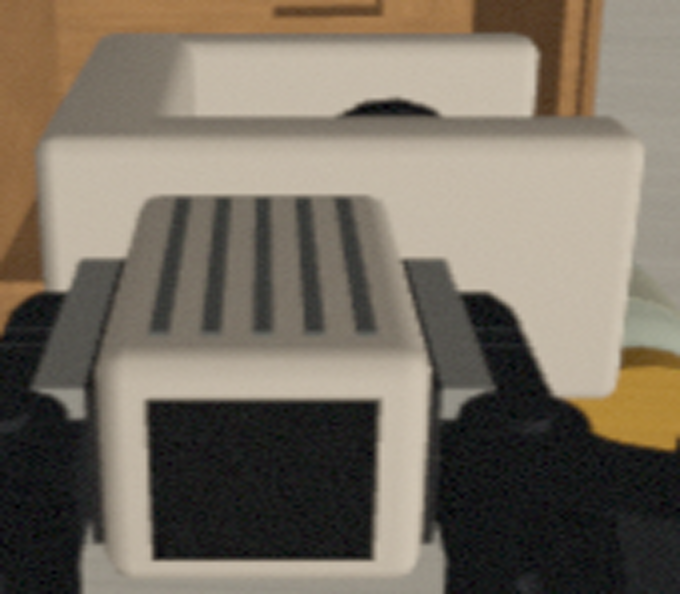

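```bash
python3 - <<'E'
from h import *
K=Kw(); E=np.linalg.inv(vision.camera_params("wrist")["hand_eye"])
W=lambda x,y:np.array((x/4+190-.38,y/3.3+160-.35))
# clamp axes in tool: x_c -> tool y (world +y), y_c -> tool x (world -x), z_c -> -tool z
B=np.array([[0,1,0],[1,0,0],[0,0,-1.]])
pts=[((-1,1,138),W(148,402)),((1,1,138),W(380,402)),((1,-1,138),W(372,560)),((-1,-1,138),W(152,560)),
((-30,24,88),W(40,138)),((50,24,88),W(642,138)),((50,-24,88),W(615,397))]
def f(v,full=False,tilt=True):
    A=R.from_rotvec(v[4:7]).as_matrix()@B; r=[]
    for p,u in pts:
        p=np.array(p,float)
        if p[2]==138: p[:2]*=v[3]
        r.append(projE(A@(p/1000)+np.array(v[:3])/1000,K,E)[0]-u)
    r=np.array(r); return r if full else np.r_[r.ravel(),np.array(v[4:7])*50]
for f0 in(1,):
    s=least_squares(f,[0,0,97,11,0,0,0],loss="soft_l1"); print(s.x, np.degrees(s.x[4:7])); print(f(s.x,True))
E
```

```text
[ 2.1249  0.1379 99.5426 11.281   0.0011  0.0296 -0.0015] [ 0.0611  1.6963 -0.0842]
[[-0.7643  0.1928]
 [ 0.2526  0.0892]
 [ 0.5733 -0.9869]
 [ 0.0886 -0.8901]
 [-2.3047  0.7879]
 [ 1.6625  0.514 ]
 [-0.2191  0.3347]]
```

```bash
python3 - <<'E'
from goto import *
goal([.490,.018,.290],169.4)
E
```

```text
shift mm [ 58.9795 173.2737  13.373 ] turn deg [ 0.0528 -0.2433 13.9948]
```

apply_moves:
  series:
    - [0,[14,43,3],[0,-0.2,0]]
    - [0,[14,43,3],[0,0,0]]
    - [0,[14,43,3],[0,0,0]]
    - [0,[14,40,3],[0,0,0]]
    - [0,[0,0,0],[0,0,7]]
    - [0,[0,0,0],[0,0,7]]
    - [0,[0,0,0],[0,0,0]]

```text
time: 11.28
eef_pos: [0.4891, 0.0193, 0.2868]
tcp_rot: [-0.003, 0.095, 0.995, 0.001]
wrist_force: [-0.5, -0.5, -4.2]
finger_gap: 0.364
```

```bash
python3 - <<'E'
from goto import *
o=st(); goal([.490,.018,.290],169.4)
for n in("wrist","side","scene"):
    im=vision.get_image(n); cv2.imwrite(f"pics/{n}8.png",im)
import pickle; pickle.dump(o,open("w8.pkl","wb"))
im=cv2.imread("pics/side8.png"); cv2.imwrite("pics/side8k.png",cv2.resize(im[60:220,130:290],None,fx=3.7,fy=3.7,interpolation=cv2.INTER_CUBIC))
im=cv2.imread("pics/scene8.png"); cv2.imwrite("pics/scene8k.png",cv2.resize(im[90:230,270:430],None,fx=4.2,fy=4.2,interpolation=cv2.INTER_CUBIC))
E
```

```text
t 11.28 tcp [0.4891 0.0193 0.2868] toolx yaw 169.07 z [-0.0064  0.003  -1.    ] F [-0.5096 -0.498  -4.2451] gap 0.364 j [-0.1286  0.1951  0.0092  1.3917  0.0021  0.0622]
carton [-57.8838 174.1988 286.7816]
shelf [-62.3635   1.3916 286.7816]
shift mm [-1.1321 -1.05   -3.2281] turn deg [ 0.0992 -0.393  -0.3339]
```

View pics/wrist8.png

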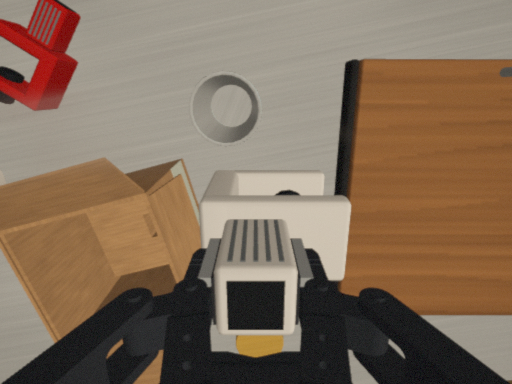

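View pics/side8k.png

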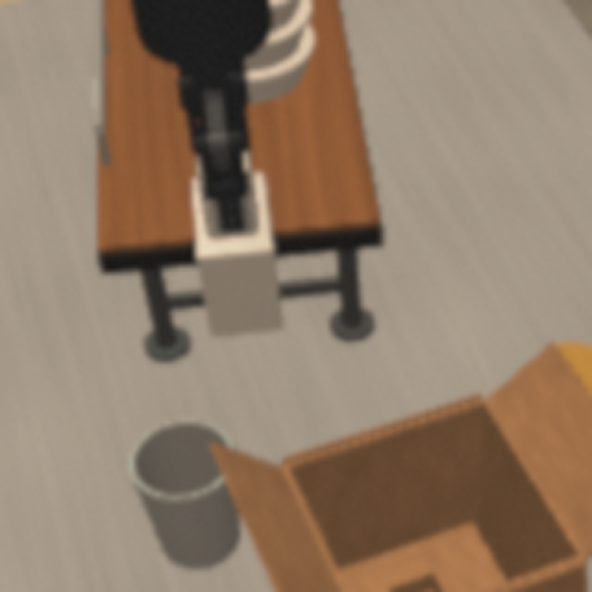

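View pics/scene8k.png

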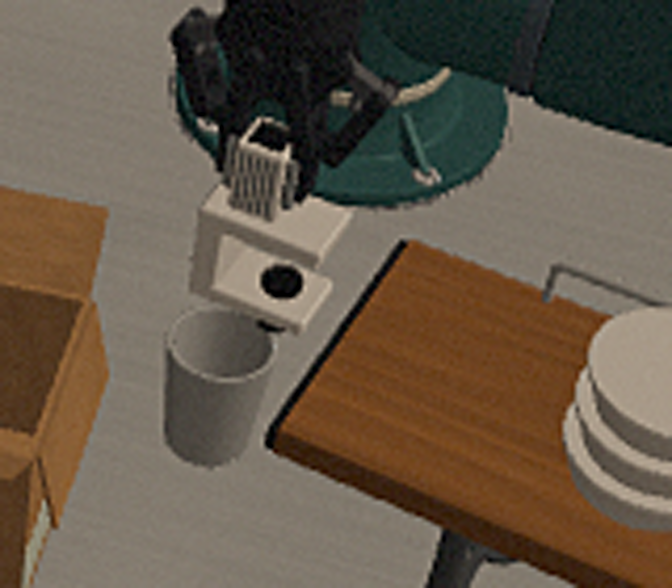

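```bash
python3 - <<'E'
import cv2
im=cv2.imread("pics/wrist8.png"); cv2.imwrite("pics/w8k.png",cv2.resize(im[50:200,325:385],None,fx=4,fy=4,interpolation=cv2.INTER_CUBIC))
cv2.imwrite("pics/w8l.png",cv2.resize(im[240:330,325:512],None,fx=4,fy=4,interpolation=cv2.INTER_CUBIC))
E
```

```text
(no output)
```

View pics/w8k.png

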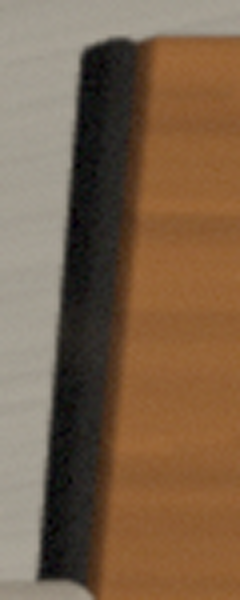

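View pics/w8l.png

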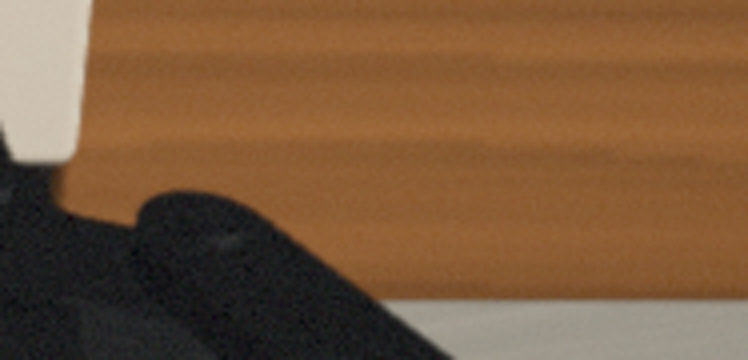

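```bash
python3 - <<'E'
from ray import *
import pickle
o=pickle.load(open("w8.pkl","rb")); E=wristE(o);K=Kw()
k=lambda x,y:(x/4+325-.38,y/4+50-.38)
def ln(a,b,z):
    p,q=ray(a,E,K,z),ray(b,E,K,z); d=p-q
    print(p,q,"dir",np.degrees(np.arctan2(d[1],d[0]))); 
    # normal offset of TCP from the line; along x shelf
    n=np.array([-d[1],d[0]])/np.linalg.norm(d[:2]); print("   dist TCP->line",(o["eef_pos"][:2]-p[:2])@n*1000)
print("wood top"); ln(k(152,38),k(100,570),.21); ln(k(140,38),k(92,570),.21)
for z in (.188,.192,.208):
    print("trim left",z); ln(k(82,50),k(39,575),z)
print("+y edge");ln((380,59.2),(505,59.4),.21)
l=lambda x,y:(x/4+325-.38,y/4+240-.38)
print("-y edge");ln(l(400,299),l(745,299),.21)
E
```

```text
wood top
[0.4061 0.1064 0.21  ] [0.4946 0.0891 0.21  ] dir 168.9650845663362
   dist TCP->line 69.60098432573974
[0.4057 0.1045 0.21  ] [0.4944 0.0876 0.21  ] dir 169.26412474013608
   dist TCP->line 68.17388031083611
trim left 0.188
[0.4051 0.1011 0.188 ] [0.5016 0.0824 0.188 ] dir 168.98746528366456
   dist TCP->line 64.3442975279706
trim left 0.192
[0.4052 0.1    0.192 ] [0.5002 0.0816 0.192 ] dir 168.98746528366456
   dist TCP->line 63.28012885966672
trim left 0.208
[0.4057 0.0956 0.208 ] [0.4942 0.0784 0.208 ] dir 168.98746528366456
   dist TCP->line 59.02345418645129
+y edge
[0.4082 0.1174 0.21  ] [0.4237 0.1967 0.21  ] dir -101.02532954652168
   dist TCP->line 98.09958051663634
-y edge
[0.6142 0.14   0.21  ] [0.628  0.2111 0.21  ] dir -101.00493133808034
   dist TCP->line -99.74670171849392
```

```bash
cat > sh.py <<'E'
from goto import *
a=np.radians(78.99); O=np.array([.4891,.0193])-rz(a)[:2,:2]@np.array([-.064,.0008])
SH=(O[0],O[1],a)
def go(x,y,z):
    p=O+rz(a)[:2,:2]@np.array([x,y]); goal([p[0],p[1],z],168.99)
E
python3 - <<'E'
from sh import *
print(SH); st(sh=SH); go(-.064,0,.2395)
E
```

```text
(np.float64(0.502108015491765), np.float64(0.08196922317187282), np.float64(1.3786355761503208))
t 11.43 tcp [0.4893 0.019  0.2869] toolx yaw 169.15 z [-0.0061  0.0029 -1.    ] F [-0.1655  0.0902 -3.5363] gap 0.366 j [-0.1291  0.1953  0.0099  1.3918  0.0021  0.0603]
carton [-57.6434 173.8807 286.9244]
shelf [-64.2944   0.5088 286.9244]
shift mm [-0.8208  0.2105 47.4205] turn deg [ 0.0992 -0.3762  0.156 ]
```

apply_moves:
  series:
    - [0,[-0.8,0,16],[0.1,-0.4,0.2]]
    - [0,[0,0,16],[0,0,0]]
    - [0,[0,0,12],[0,0,0]]
    - [0,[0,0,0],[0,0,0]]

```text
time: 11.92
eef_pos: [0.4904, 0.0181, 0.2414]
tcp_rot: [0.0, 0.094, 0.996, -0.0]
wrist_force: [0.0, -0.8, -4.0]
finger_gap: 0.366
```

```bash
python3 - <<'E'
from sh import *
o=st(sh=SH); go(-.064,0,.2395)
for n in("wrist","side","scene"):
    im=vision.get_image(n); cv2.imwrite(f"pics/{n}9.png",im)
import pickle; pickle.dump(o,open("w9.pkl","wb"))
im=cv2.imread("pics/side9.png"); cv2.imwrite("pics/side9k.png",cv2.resize(im[60:180,140:260],None,fx=4.5,fy=4.5,interpolation=cv2.INTER_CUBIC))
im=cv2.imread("pics/scene9.png"); cv2.imwrite("pics/scene9k.png",cv2.resize(im[100:220,300:420],None,fx=4.8,fy=4.8,interpolation=cv2.INTER_CUBIC))
E
```

```text
t 11.93 tcp [0.4904 0.0181 0.2414] toolx yaw 169.24 z [ 0.0006 -0.0002 -1.    ] F [ 0.0422 -0.7935 -4.0106] gap 0.366 j [-0.1292  0.2007 -0.1058  1.2637 -0.0002  0.0586]
carton [-56.6506 172.9897 241.4377]
shelf [-64.8947  -0.6824 241.4377]
shift mm [0.6797 0.898  1.9371] turn deg [-0.0074  0.0371  0.2515]
```

View pics/wrist9.png

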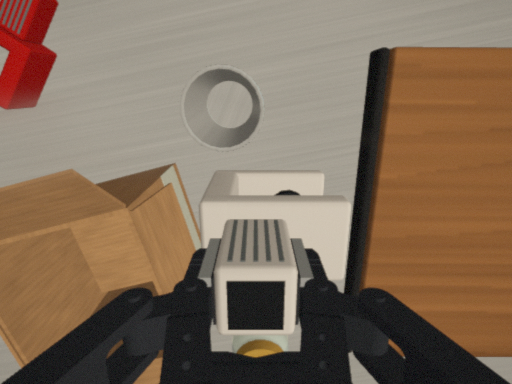

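View pics/scene9k.png

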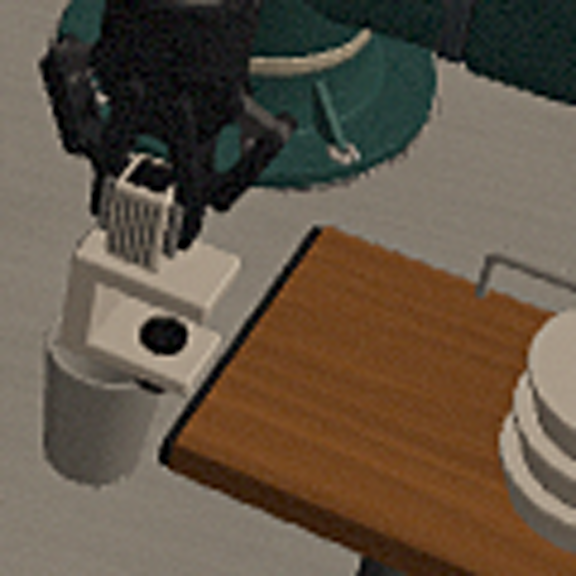

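```bash
python3 - <<'E'
from sh import *
import pickle
o=pickle.load(open("w9.pkl","rb")); a2=np.radians(79.2)
for dz in(-.095,-.0975,-.1):
    t=np.array([*o["eef_pos"][:2],o["eef_pos"][2]+dz])
    for p in [(50,24,88),(50,-24,88),(50,-24,74),(-30,-24,88),(48,-24,30),(48,-24,18)]:
        u=proj("scene",rz(a2)@(np.array(p)/1000)+t)[0]; print(dz,p,((u-[300,100])*4.8+1.9).round(0))
for p in [(0,.1,.21),(0,-.1,.21)]:
    print(((proj("scene",rz(SH[2])@np.array(p)+[SH[0],SH[1],0])[0]-[300,100])*4.8+1.9).round())
E
```

```text
-0.095 (50, 24, 88) [245. 256.]
-0.095 (50, -24, 88) [208. 308.]
-0.095 (50, -24, 74) [204. 327.]
-0.095 (-30, -24, 88) [ 72. 252.]
-0.095 (48, -24, 30) [188. 384.]
-0.095 (48, -24, 18) [185. 400.]
-0.0975 (50, 24, 88) [245. 260.]
-0.0975 (50, -24, 88) [207. 311.]
-0.0975 (50, -24, 74) [203. 331.]
-0.0975 (-30, -24, 88) [ 71. 256.]
-0.0975 (48, -24, 30) [188. 388.]
-0.0975 (48, -24, 18) [185. 403.]
-0.1 (50, 24, 88) [244. 263.]
-0.1 (50, -24, 88) [207. 315.]
-0.1 (50, -24, 74) [203. 334.]
-0.1 (-30, -24, 88) [ 71. 259.]
-0.1 (48, -24, 30) [187. 391.]
-0.1 (48, -24, 18) [184. 406.]
[319. 221.]
[165. 439.]
```

apply_moves:
  series:
    - [0,[0.6,10,2],[0,0,0.3]]
    - [0,[0,12,0],[0,0,0]]
    - [0,[0,12,0],[0,0,0]]
    - [0,[0,10,0],[0,0,0]]
    - [0,[0,0,0],[0,0,0]]
    - [0,[0,0,0],[0,0,0]]

```text
time: 12.82
eef_pos: [0.4999, 0.0653, 0.2413]
tcp_rot: [0.002, 0.096, 0.995, -0.0]
wrist_force: [0.9, -0.0, -4.1]
finger_gap: 0.367
```

```bash
python3 - <<'E'
from sh import *
o=st(sh=SH); go(-.02,0,.235)
im=vision.get_image("scene"); cv2.imwrite("pics/scene10k.png",cv2.resize(im[100:220,300:420],None,fx=4.8,fy=4.8,interpolation=cv2.INTER_CUBIC))
E
```

```text
t 12.82 tcp [0.4999 0.0653 0.2413] toolx yaw 168.99 z [ 0.004  -0.0005 -1.    ] F [ 0.9152 -0.0234 -4.1124] gap 0.367 j [-0.0316  0.2213 -0.0787  1.2668 -0.0004  0.1606]
carton [-43.789  219.3609 241.3068]
shelf [-16.7738  -0.9712 241.3068]
shift mm [ 0.9966 -3.228   6.3019] turn deg [ 0.0159  0.2323 -0.0036]
```

View pics/scene10k.png

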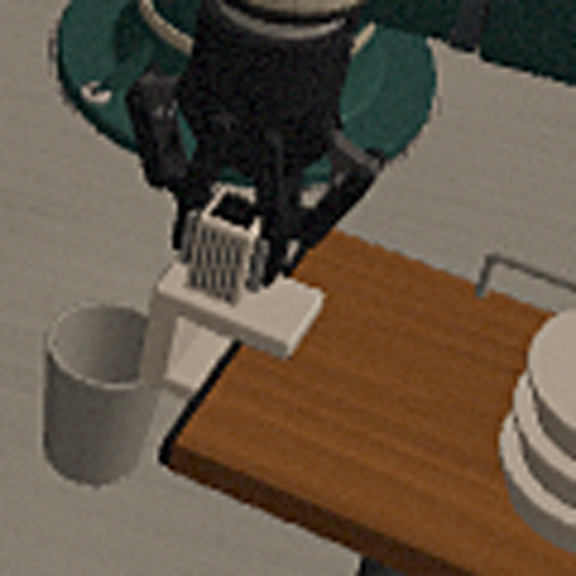

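apply_moves:
  series:
    - [0,[1,0,2.5],[0,0.2,0]]
    - [0,[0,0,2.5],[0,0,0]]
    - [0,[0,0,0],[0,0,0]]
    - [0,[0,0,0],[0,0,0]]

```text
time: 13.38
eef_pos: [0.4987, 0.0647, 0.2359]
tcp_rot: [0.0, 0.097, 0.995, 0.0]
wrist_force: [-0.3, -0.8, -3.4]
finger_gap: 0.363
```

```bash
python3 - <<'E'
from sh import *
o=st(sh=SH)
E
```

```text
t 13.38 tcp [0.4987 0.0647 0.2359] toolx yaw 168.91 z [ 0.0002  0.0002 -1.    ] F [-0.341  -0.8302 -3.4229] gap 0.363 j [-0.0332  0.2235 -0.0905  1.2566  0.0002  0.1603]
carton [-44.9869 218.8513 235.8734]
shelf [-17.5789   0.0518 235.8734]
```

apply_moves:
  series:
    - [0,[0,0,1],[0,0,0]]
    - [0,[0,0,1],[0,0,0]]
    - [0,[0,0,0],[0,0,0]]

```text
time: 13.75
eef_pos: [0.4987, 0.0647, 0.2338]
tcp_rot: [0.0, 0.097, 0.995, 0.0]
wrist_force: [0.1, 0.3, -3.8]
finger_gap: 0.365
```

apply_moves:
  series:
    - [0,[0,0,1],[0,0,0]]
    - [0,[0,0,0],[0,0,0]]

```text
time: 14.0
eef_pos: [0.4989, 0.0647, 0.233]
tcp_rot: [0.0, 0.097, 0.995, 0.0]
wrist_force: [-0.8, 0.1, -2.4]
finger_gap: 0.364
```

apply_moves:
  series:
    - [0,[0,0,1],[0,0,0]]
    - [0,[0,0,0],[0,0,0]]

```text
time: 14.25
eef_pos: [0.4989, 0.0646, 0.2331]
tcp_rot: [0.001, 0.097, 0.995, 0.0]
wrist_force: [-0.4, -0.2, -3.8]
finger_gap: 0.366
```

apply_moves:
  series:
    - [0,[0,0,1.5],[0,0,0]]

```text
time: 14.38
eef_pos: [0.4991, 0.0645, 0.2328]
tcp_rot: [0.002, 0.097, 0.995, 0.0]
wrist_force: [-10.2, -3.7, 30.3]
finger_gap: 0.369
```

```bash
python3 - <<'E'
from sh import *
o=st(sh=SH)
for n in("side","scene"):
    im=vision.get_image(n); cv2.imwrite(f"pics/{n}11.png",im)
im=cv2.imread("pics/side11.png"); cv2.imwrite("pics/side11k.png",cv2.resize(im[60:180,140:260],None,fx=4.5,fy=4.5,interpolation=cv2.INTER_CUBIC))
im=cv2.imread("pics/scene11.png"); cv2.imwrite("pics/scene11k.png",cv2.resize(im[100:220,300:420],None,fx=4.8,fy=4.8,interpolation=cv2.INTER_CUBIC))
o=st(sh=SH)
E
```

```text
t 14.38 tcp [0.4991 0.0645 0.2328] toolx yaw 168.91 z [ 0.0041 -0.0002 -1.    ] F [-10.2347  -3.7238  30.2584] gap 0.369 j [-0.0334  0.2224 -0.1002  1.244  -0.0001  0.1601]
carton [-44.5621 218.613  232.8352]
shelf [-17.6978  -0.4206 232.8352]
t 14.47 tcp [0.4991 0.0645 0.2329] toolx yaw 168.91 z [ 0.0042 -0.0002 -1.    ] F [-6.3971 -1.8686 17.5247] gap 0.367 j [-0.0334  0.2222 -0.1004  1.2439 -0.0001  0.1602]
carton [-44.6057 218.6241 232.862 ]
shelf [-17.6985  -0.3756 232.862 ]
```

View pics/scene11k.png

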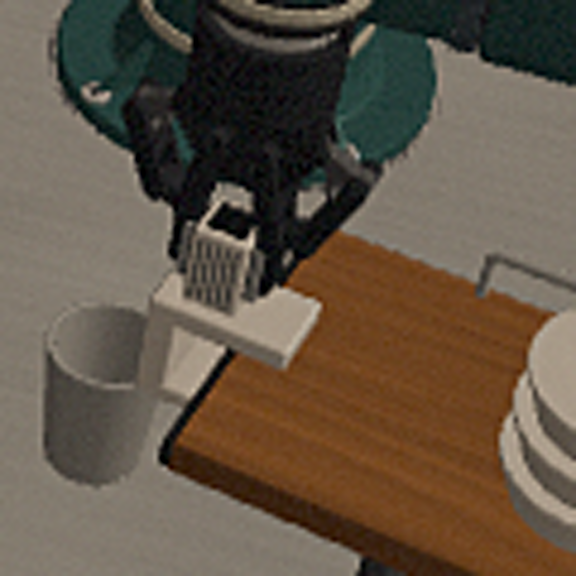

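View pics/side11k.png

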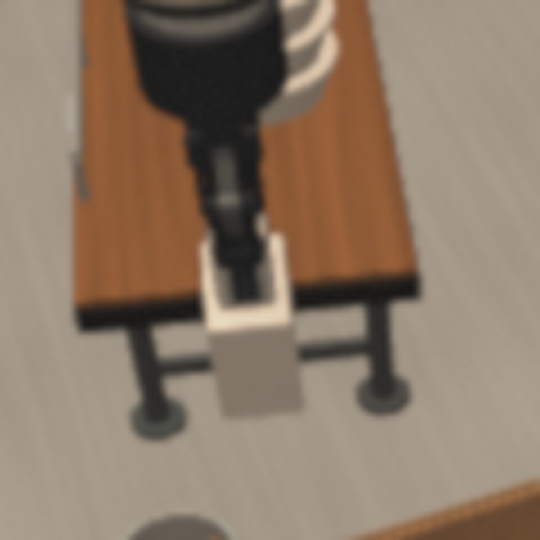

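apply_moves:
  series:
    - [0,[0,0,-1.2],[0,0.2,0]]
    - [0,[0,0,0],[0,0,0]]
    - [0,[0,7,0],[0,0,0]]
    - [0,[0,7,0],[0,0,0]]
    - [0,[0,5,0],[0,0,0]]
    - [0,[0,0,0],[0,0,0]]
    - [0,[0,0,0],[0,0,0]]

```text
time: 15.35
eef_pos: [0.5029, 0.0849, 0.2331]
tcp_rot: [-0.0, 0.096, 0.995, 0.0]
wrist_force: [0.5, -0.8, -3.6]
finger_gap: 0.365
```

```bash
python3 - <<'E'
from sh import *
o=st(sh=SH); go(.012,0,.2338)
for n in("scene",):
    im=vision.get_image(n); cv2.imwrite(f"pics/{n}12.png",im)
im=cv2.imread("pics/scene12.png"); cv2.imwrite("pics/scene12k.png",cv2.resize(im[100:220,300:420],None,fx=4.8,fy=4.8,interpolation=cv2.INTER_CUBIC))
E
```

```text
t 15.35 tcp [0.5029 0.0849 0.2331] toolx yaw 168.94 z [-0.0007  0.0006 -1.    ] F [ 0.4659 -0.8028 -3.5885] gap 0.365 j [ 0.0071  0.2373 -0.0793  1.255   0.0006  0.2001]
carton [-39.3403 238.7154 233.1148]
shelf [  3.0706  -0.2042 233.1148]
shift mm [ 0.2121  8.9295 -0.6813] turn deg [ 0.024  -0.0479 -0.0473]
```

View pics/scene12k.png

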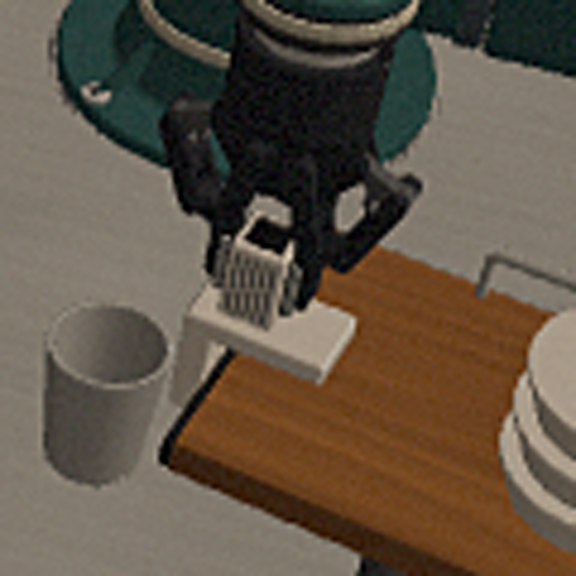

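apply_moves:
  series:
    - [0,[0.2,2,-0.7],[0,0,0]]
    - [0,[0,2,0],[0,0,0]]
    - [0,[0,1.5,0],[0,0,0]]
    - [0,[0,0,0],[0,0,0]]

```text
time: 15.9
eef_pos: [0.5038, 0.0904, 0.234]
tcp_rot: [-0.0, 0.097, 0.995, 0.0]
wrist_force: [0.4, 0.4, -3.8]
finger_gap: 0.364
```

```bash
python3 - <<'E'
from sh import *
o=st(sh=SH); go(.012,0,.2338)
E
```

```text
t 15.9 tcp [0.5038 0.0904 0.234 ] toolx yaw 168.91 z [-0.0006  0.0006 -1.    ] F [ 0.3997  0.3981 -3.7556] gap 0.364 j [ 0.018   0.2401 -0.0731  1.2582  0.0006  0.2116]
carton [-38.022  244.1391 233.9651]
shelf [  8.6503  -0.0584 233.9651]
shift mm [0.0631 3.3496 0.1667] turn deg [ 0.0268 -0.0377 -0.0818]
```

Free so far. I'll go on in steps of 0.7 mm and watch the force.

apply_moves:
  series:
    - [0,[0,0.8,0.3],[0,0,0]]
    - [0,[0,0.8,0],[0,0,0]]

```text
time: 16.15
eef_pos: [0.5041, 0.092, 0.2337]
tcp_rot: [-0.0, 0.097, 0.995, 0.0]
wrist_force: [0.2, -0.2, -3.6]
finger_gap: 0.363
```

apply_moves:
  series:
    - [0,[0,0.7,0],[0,0,0]]

```text
time: 16.27
eef_pos: [0.5042, 0.0923, 0.2336]
tcp_rot: [-0.0, 0.097, 0.995, -0.0]
wrist_force: [-0.1, -6.4, -2.9]
finger_gap: 0.363
```

apply_moves:
  series:
    - [0,[0,0.7,0],[0,0,0]]

```text
time: 16.4
eef_pos: [0.5042, 0.0923, 0.2336]
tcp_rot: [-0.0, 0.097, 0.995, -0.001]
wrist_force: [-0.8, -6.7, -2.6]
finger_gap: 0.364
```

apply_moves:
  series:
    - [0,[0,0.6,0],[0,0,0]]

```text
time: 16.52
eef_pos: [0.5042, 0.0924, 0.2336]
tcp_rot: [-0.0, 0.097, 0.995, -0.002]
wrist_force: [-0.9, -5.0, -3.4]
finger_gap: 0.365
```

apply_moves:
  series:
    - [0,[0,1.2,0.2],[0,0,0]]

```text
time: 16.65
eef_pos: [0.5043, 0.0925, 0.2335]
tcp_rot: [-0.0, 0.097, 0.995, -0.003]
wrist_force: [-3.5, -10.0, 2.2]
finger_gap: 0.368
```

```bash
python3 - <<'E'
from sh import *
for i in range(5):
    o=robot.observe(); F=o["wrist_force"]; d=np.array([np.cos(SH[2]),np.sin(SH[2]),0]); print(o["time"].__round__(2),F,"along shelf",F@d, o["eef_pos"])
    im=vision.get_image(["scene","side","wrist"][i%3]); 
    if i<3: cv2.imwrite(f"pics/{['scene','side','wrist'][i]}13.png",im)
st(sh=SH)
im=cv2.imread("pics/side13.png"); cv2.imwrite("pics/side13k.png",cv2.resize(im[60:180,140:260],None,fx=4.5,fy=4.5,interpolation=cv2.INTER_CUBIC))
im=cv2.imread("pics/scene13.png"); cv2.imwrite("pics/scene13k.png",cv2.resize(im[100:220,300:420],None,fx=4.8,fy=4.8,interpolation=cv2.INTER_CUBIC))
E
```

```text
16.65 [ -3.471  -10.0072   2.1871] along shelf -10.485864738926445 [0.5043 0.0925 0.2335]
16.7 [-2.3938 -7.7103 -0.781 ] along shelf -8.02554994574606 [0.5043 0.0925 0.2335]
16.75 [-2.0381 -8.7036 -0.0695] along shelf -8.932616929515824 [0.5043 0.0925 0.2335]
16.8 [-2.8111 -8.9271 -0.4969] along shelf -9.299636544831273 [0.5042 0.0925 0.2335]
16.85 [-2.4725 -9.2314 -1.1766] along shelf -9.533705083534823 [0.5042 0.0925 0.2335]
t 16.9 tcp [0.5042 0.0925 0.2335] toolx yaw 168.81 z [-0.0016 -0.0066 -1.    ] F [-2.1848 -8.4576 -0.886 ] gap 0.363 j [ 0.026   0.2429 -0.0703  1.2593 -0.0065  0.2213]
carton [-37.449  246.1569 233.5349]
shelf [ 10.7477  -0.0839 233.5349]
```

View pics/scene13k.png

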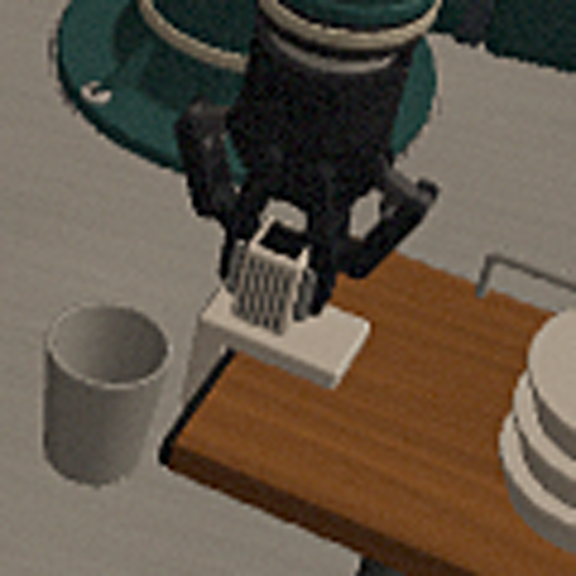

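View pics/side13k.png

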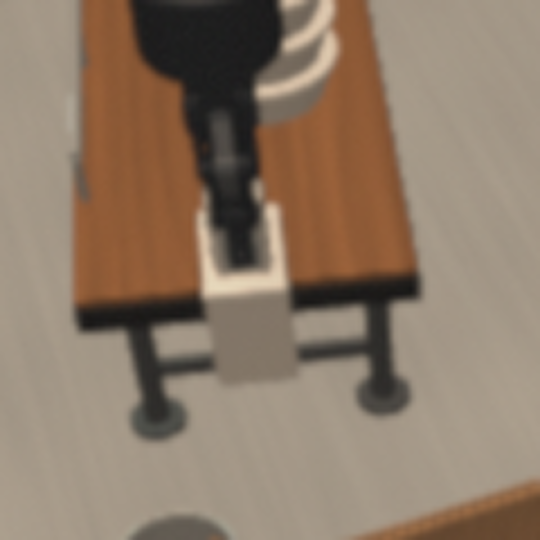

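View pics/wrist13.png

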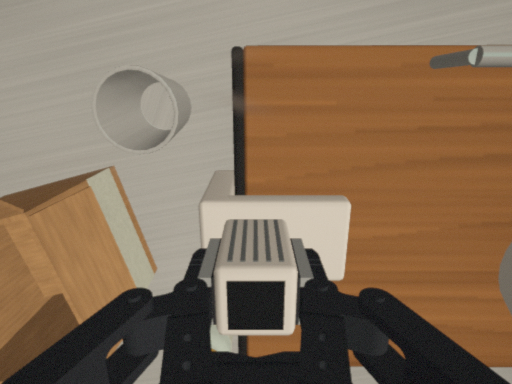

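View pics/side13.png

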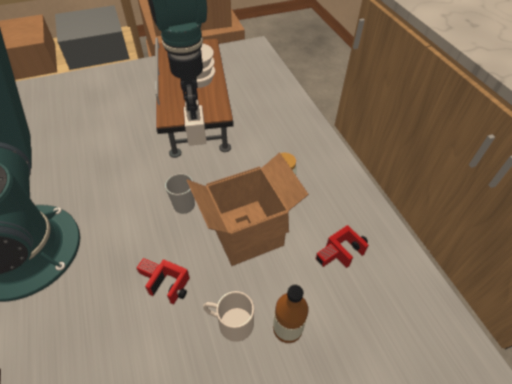

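The side view shows both flaps folded back at (205,205) and (285,185). The mug, tumbler, bottle and jar have not moved, and the clamp sits on the shelf end at (195,125).

```bash
python3 - <<'E'
from sh import *
st(sh=SH); print(ticket.hand_in()); st(sh=SH)
E
```

```text
t 16.9 tcp [0.5042 0.0925 0.2335] toolx yaw 168.81 z [-0.0016 -0.0066 -1.    ] F [-2.1848 -8.4576 -0.886 ] gap 0.363 j [ 0.026   0.2429 -0.0703  1.2593 -0.0065  0.2213]
carton [-37.449  246.1569 233.5349]
shelf [ 10.7477  -0.0839 233.5349]
the job is handed in; nothing more can be done
None
the job is handed in; nothing more can be done
```

I folded both flaps back and lifted the white clamp foot out of the carton. It now sits over the middle of the shelf's black-trimmed end, and the arm is still gripping and pressing it there for you to tighten. The job was handed in at about 17 s; no verdict was reported.

**Last checks**
- **Push:** 8 to 9.5 N along the shelf at the wrist. It stopped advancing at the trim under repeated small steps. About 3 N of weight rests on the shelf top, so 1–2 N of the push may be rubbing rather than trim contact.
- **Position:** within about 1 mm of the middle of the end, with the tool square and upright to under 0.5°. The upper jaw is within about 1 mm of the height where it touched the shelf top.
- **Grip:** set to 70 N, with the opening at 31 mm on the 32 mm post.
- **Scene:** both flaps are clearly past upright in the pictures, though I did not measure their final angles. The mug, jar, tumbler and bottle look unmoved.

**What disagreed**
- The throat met the trim about 1.3 mm before my estimate from the pictures, which is within the camera calibration.
- One picture fit suggested the clamp tilts about 1.7° in the grip. That was poorly determined, and is well inside the 0.1 rad (5.7°) limit.
- While finding the shelf height, one downward step briefly reached about 30 N at the wrist. It was eased off at once and stayed under the 50 N ramming limit.

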